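# Square up a bamboo tray and give it its formed handle

### The job

Slide the empty tray flat along the bench, without lifting or tipping it, until it sits square and snug in the corner of the two wooden battens, its long side against the long batten. Then lift the bent handle out of its mould and lay it gently, not dropped, on the floor of the tray, bent ends up and lengthwise along the tray, leaving the tray snug in the corner and everything else on the bench where it lies.

Things in the scene. Friction and masses are not known exactly. Their poses are not given: they have to be found in the camera images.
- tray_center (a point): loose open bamboo tray, 200 mm long (its x), 160 mm wide (its y), 40 mm high, walls 10 mm thick, floor 6 mm thick, about 0.3 kg, lying alone on the bench top (not in the stack at the side). The point is its centre, 20 mm above its underside; its two ends are alike. It slides with a few newtons
- fence: corner of two wooden battens, 36 mm wide, 30 mm high, fixed to the bench at the far left; origin at the inner corner on the bench. The long batten's inner face is the plane x = 0 (batten beyond it, from y = 10 to -280 mm); the short one's is the plane y = 0 (x = -14 to -184 mm). An open toggle clamp, 105 mm high, stands behind the long batten, not used
- home (a point): where the tray's centre lies when it is home in the corner: fixed to the battens, 80 mm short of the long batten's inner face, 100 mm from the short one's, 20 mm above the bench; x points at the long batten, y at the short one; the tray's long axis then lies along this y
- handle_grip (a point): bent bamboo handle, a strip 44 mm wide (its y), 8 mm thick, flat middle 64 mm long (its x), both ends bent up 40 degrees; 143 mm long, 34 mm high over all, 45 g. The point is the middle of the flat part, 4 mm above its underside; z is up. It lies loose in the mould, this point 44 mm above the bench (10 mm when in the tray). Best gripped across its width at the flat middle
- mould: lower half of the brown hardwood mould that holds the handle, bolted to the bench at the right; plywood base 200 (x) x 120 x 12 mm, origin under its centre, handle along x. A core 40 mm wide, top 40 mm above the bench, carries the handle's flat middle; within 42 mm of the centre along x both its sides are open to the base for fingers
- mould_cheek (a point): top of one of the mould's four side cheeks, 62 mm above the bench, 67 mm along x and 30 mm along y from the mould's centre; cheeks are 50 mm long and 10 mm thick, 50 mm apart, and flank the handle's bent ends, whose tips stand 74 mm above the bench. The handle lifts straight up out of the mould
- plug: the mould's upper half, a loose brown hardwood block 150 x 42 x 52 mm with a raised middle, lying face up; origin under its centre; leave alone
- glue: white glue bottle, diameter 62 mm, 160 mm tall, standing; origin under its centre; leave alone
- mallet: rubber mallet lying down, head 60 x 85 x 56 mm, 200 mm wooden handle; origin under the head, handle along its -x; leave alone
- tape: roll of tape lying flat, diameter 96 mm, 24 mm high; origin under its centre; leave alone
- leg_a: turned wooden leg, a 130 mm rod of 20 mm diameter with a thin cross pin near one end, lying; origin under its middle, length along its x; leave alone
- leg_b: another such leg; leave alone
- leg_c: another such leg; leave alone
Not all that is in view belongs to the job. Leave any pink look-alike of the part that bears handle_grip alone.

How it is judged (in metres and radians):
On the way, in this order (a step that is already met when the one before it is completed fails the run):
1. the tray is slid home into the corner of the battens (x of tray_center in the frame of fence between -0.085 and -0.077 m and y of tray_center in the frame of fence between -0.105 and -0.097 m and angle between the x axis of tray_center and the y axis of fence, either way round below 0.035 rad and height (world z) of tray_center below 0.024 m), for 0.2 s.
2. the handle is lifted clear of its mould (z of handle_grip in the frame of mould above 0.08 m), for 0.1 s.
At the end, for the whole second after the job is handed in: The tray lies flat in the corner within 5 mm of each batten and square to them within 2 degrees, long side to the long batten; the handle lies at rest flat on the tray's floor, bent ends up, lengthwise within 17 degrees; no bystander has moved 30 mm (all of step 1 and x of handle_grip in the frame of tray_center between -0.03 and 0.03 m and y of handle_grip in the frame of tray_center between -0.055 and 0.055 m and height (world z) of handle_grip between 0.006 and 0.018 m and angle between handle_grip's own z axis and vertical below 0.12 rad and angle between the x axis of handle_grip and the x axis of tray_center, either way round below 0.3 rad and linear speed of each of tray, handle below 0.02 m/s); the robot touches nothing.
It fails at once if the tray is lifted or tipped (height (world z) of tray_center above 0.03 m or angle between tray_center's own z axis and vertical above 0.12 rad).
It fails at once if the handle is dropped (falls free by more than about 25 mm) (linear speed of handle above 0.7 m/s and contact force between the fingers and handle below 0.05 N).
It fails at once if a bystander is moved by 30 mm (distance of any of plug, glue, mallet, tape, leg_a, leg_b, leg_c from where it was at the start of the episode above 0.03 m).
It also fails if it takes over 72 s, if anything falls off the work surface, if the arm or the gripper's body presses on something with over 40 N, if the wrist force passes 120 N, or if a joint passes its speed limit or range.

### The arm

A 6-joint arm with a two-finger parallel gripper is mounted at the origin on the work surface. World frame = base frame: x ahead of the robot, y to its left, z up, the work surface at z = 0. Lengths are in m, angles in degrees, forces in N, time in s.
With the tool pointing down it reaches from about 0.4 to 0.825 m from the base axis. Payload 7 kg.
Tool frame: the origin (TCP) lies on the mounting face of the last link; the fingertips stand 178 mm ahead of it and the grasp point (between the pads) lies 159 mm ahead of it; z points along the fingers, y is the direction in which the jaws open and shut (so a half turn about z gives the same grasp; the last joint's range is limited). The gripper opens to 88 mm and grips with 3 to 60 N. Pads are 19 mm wide; open, the fingers measure 130 mm over their backs; the gripper's body (78 mm by 193 mm) begins 47 mm behind the grasp point.
Start: joints at [86.465, 20.546, 0.682, 0, -70.136, -16.507], TCP at [0.231, 0.634, 0.405] pointing down, gripper open.
Joint ranges: [-176.03, 176.03], [-82.01, 121.73], [-58.28, 71.71], [-173.87, 95.51], [-174.79, -0.11], [-173.66, 173.66]. Speed limits (degrees/s): [136.94, 136.94, 172.46, 180, 180, 180].

### API

Orientations are given as [roll, pitch, yaw] about the fixed x, y, z axes, in that order (R = Rz(yaw) Ry(pitch) Rx(roll)).
In Python, from plant import r gives the robot as it stands. The module is installed in compiled form; this text tells all that it offers.
- The arm moves only by the tool carry_out, never from a script. Its argument "plan" is a list of rows, each a list of 3 entries, a list of its own where there are three numbers: the shift along the tool's x, y, z in m, then the turn, a rotation vector about the tool's x, y, z in degrees, then the closure in counts, from 0 (fully open) to 255 (shut). In form: [[[x, y, z], [ax, ay, az], hand], ...]. A call has 1 to 12 rows; each row shifts and turns the commanded pose from where the row before left it, along the tool's axes as they then stand; what a row does not reach is not made up. A row lasts 1/12 s, in which the tool goes at most 41.7 mm and 7.16 degrees, less where a joint would pass 70% of its speed; a pose out of reach is approached as far as the arm can. A call is refused whole if a number of a shift passes 0.0417 or a number of a turn 7.16, either way. A call with a gripper value outside its range is refused whole. The fingers move at their own pace and stop on an object; "grip_force" is the grip in N (left out, the last holds). Time passes only in rows, so rows that do not move let the fingers close. It gives the time, the measured TCP pose, the force and the opening at its end, in the units of the state.
- r.get_state(): the state, without advancing time (a new reading comes with each control period).
- r.capture(name): name is "scene" or "top" or "wrist"; returns the picture (400x640x3 uint8, red, green, blue); there is no depth.
- r.get_calibration(name): a dict with "K" (3x3 intrinsics, pixels), "rvec" (rotation vector, rad) and "tvec" (3), from world to camera coordinates, as OpenCV has them. Camera axes: x right, y down, z forward; pixel columns grow to the right and rows downward; lengths in m; the calibration is good to about 2 mm. A picture is of the moment at which its call begins: read the wrist's pose just before it. get_calibration takes no time and is no camera call; for the wrist camera it gives the pose at the moment of the call.
- r.close_job(): hands the job in, once; it reports no verdict.
The state is a dict: "time_s": time; "joints": joint angles; "qd": joint speeds; "joint_torque": joint torques, N m; "tcp_pos": TCP position; "eef_rot": TCP orientation; "contact_force": force on the tool from outside, world axes, zero at the start; "moment": the same for the moment, N m; "gripper_width": finger opening in m.
Only numpy, scipy, OpenCV 4.12 (cv2) and the standard library are available. Lean on these libraries where they do the work, as an engineer would, in place of code of your own. Each camera call takes 0.05 s, during which the arm holds its last target. There are 200 camera calls.

## Working session

There is one attempt and no reset: what is moved stays moved. The work goes in short steps, Python scripts to look and compute and a tool call to move; the robot and the scene stay as the last step left them, time stands still between calls to the robot, and variables do not carry over. Pictures are saved under pics/ and viewed, about 8 in all and at most 12, crops included, and the job is handed in when it is done.

Besides the shell and the picture viewer there is one more tool, called after ">>>" as name(argument=value, ...), one argument or row to a line, values as JSON. carry_out: Moves the arm, as the interface text tells. Its arguments: {"type":"object","properties":{"plan":{"type":"array","items":{"type":"array"}},"grip_force":{"type":"number"}},"required":["plan"]}

```bash
mkdir -p pics; cat > h.py <<'E'
import numpy as np, cv2
from plant import r
def cap(n): return r.capture(n)
def save(img,f,s=1): cv2.imwrite('pics/'+f,cv2.resize(img[:,:,::-1],None,fx=s,fy=s,interpolation=cv2.INTER_CUBIC))
def ray(c,uv,z):
    R=cv2.Rodrigues(np.array(c['rvec'],float))[0];t=np.array(c['tvec'],float).ravel()
    uv=np.atleast_2d(np.array(uv,float));d=np.c_[uv,np.ones(len(uv))]@np.linalg.inv(np.array(c['K'])).T@R
    o=-R.T@t
    return o+d*((z-o[2])/d[:,2])[:,None]
def proj(c,P):
    return cv2.projectPoints(np.array(P,float).reshape(-1,3),np.array(c['rvec'],float),np.array(c['tvec'],float),np.array(c['K'],float),None)[0][:,0]
E
python3 - <<'E'
from h import *
a=cap('top');b=cap('scene')
np.save('top0.npy',a);np.save('scene0.npy',b)
save(a,'top0.png',1.25);save(b,'scene0.png',1.25)
for n in('top','scene'):
  c=r.get_calibration(n);R=cv2.Rodrigues(np.array(c['rvec'],float))[0];print(n,np.round(c['K'],1).tolist(),(-R.T@np.array(c['tvec']).ravel()).round(3),R.round(2).tolist())
print(r.get_state())
E
```

```text
top [[368.4, 0.0, 321.7], [0.0, 368.4, 197.2], [0.0, 0.0, 1.0]] [ 0.295 -0.101  1.254] [[-0.03, -1.0, 0.0], [-0.98, 0.03, -0.19], [0.19, -0.01, -0.98]]
scene [[482.4, 0.0, 322.4], [0.0, 482.4, 199.2], [0.0, 0.0, 1.0]] [ 1.166 -1.212  0.905] [[0.87, 0.5, -0.0], [0.27, -0.48, -0.84], [-0.42, 0.72, -0.55]]
{'time_s': 0.1, 'joints': array([ 8.64643486e+01,  2.05892446e+01,  6.39087109e-01, -1.55523745e-02,
       -7.01360865e+01, -1.65061148e+01]), 'qd': array([ 0.0115446 , -0.01813605,  0.12659253,  0.02631154,  0.01673462,
        0.03085469]), 'joint_torque': array([-1.58567611e-03, -5.84161878e+01,  2.93750435e+01,  7.01549202e+00,
        1.01680134e-02, -5.73505872e-05]), 'tcp_pos': array([0.23128562, 0.63396616, 0.40380193]), 'eef_rot': array([ 1.79913156e+02, -1.04869996e-02, -2.00470538e+01]), 'contact_force': array([ 1.01653406, -0.12078481, -0.03093312]), 'moment': array([-0.01564261,  0.0029193 , -0.0351415 ]), 'gripper_width': 0.08723657796154369}
```

View pics/top0.png

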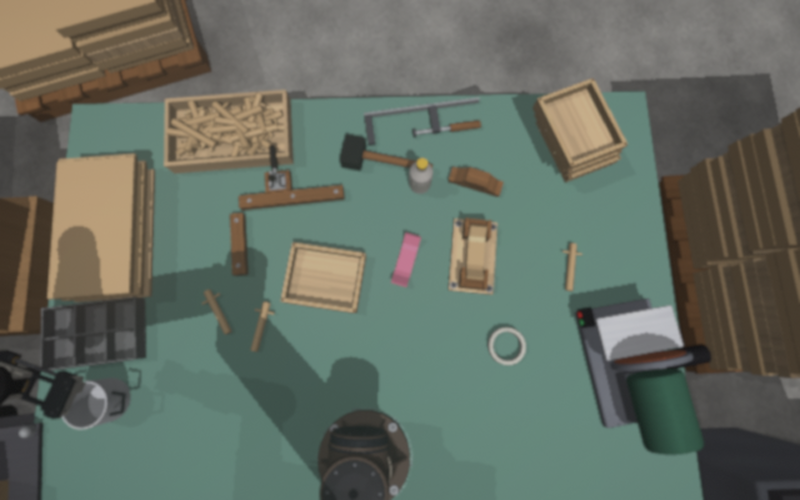

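View pics/scene0.png

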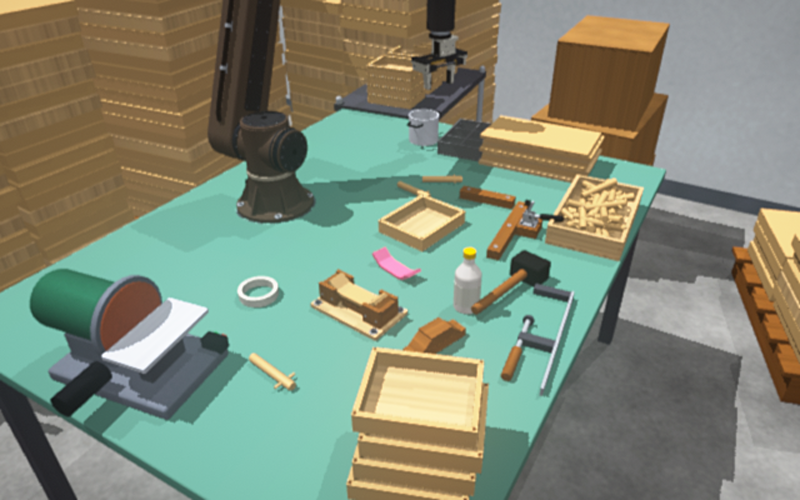

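Top view (1.25×): the loose tray is at (323,277). It could be mistaken for the stack tray at (580,130) or the dowel crate (228,130). The handle is in the mould at (473,255), and its look-alike is the pink strip at (406,260). The long batten is at (290,197) and the short one at (238,243), meeting at an inner corner near (243,208). I choose the loose tray and the bamboo handle in the mould, then measure both and check the choice in a close crop.

```bash
python3 - <<'E'
from h import *
a=np.load('top0.npy');c=r.get_calibration('top')
hsv=cv2.cvtColor(a,cv2.COLOR_RGB2HSV)
m=((hsv[:,:,0]<32)&(hsv[:,:,1]>50)&(hsv[:,:,2]>50)).astype(np.uint8)
n,l,s,ce=cv2.connectedComponentsWithStats(m)
for i in range(1,n):
  if 120<s[i,4]<8000 and 100<ce[i][0]<480 and 60<ce[i][1]<300:
    pts=np.argwhere(l==i)[:,::-1].astype(np.float32)
    rc=cv2.minAreaRect(pts);bx=cv2.boxPoints(rc)
    z=.04 if s[i,4]>2000 else .03
    w=ray(c,bx,z);print(i,s[i,4],ce[i].round(),'rect',np.round(bx,0).tolist(),'\n  ctr',w.mean(0).round(3),'corners',w[:,:2].round(3).tolist())
save(a[120:300,140:420],'crop0.png',2.8)
E
```

```text
2 3872 [463. 103.] rect [[421.0, 83.0], [473.0, 57.0], [505.0, 122.0], [454.0, 148.0]] 
  ctr [ 0.868 -0.624  0.04 ] corners [[0.945, -0.482], [1.041, -0.676], [0.787, -0.764], [0.697, -0.575]]
3 5887 [181. 104.] rect [[127.0, 79.0], [230.0, 71.0], [235.0, 130.0], [132.0, 138.0]] 
  ctr [0.886 0.375 0.04 ] corners [[0.988, 0.572], [1.01, 0.205], [0.782, 0.184], [0.762, 0.54]]
5 138 [372. 100.] rect [[360.0, 99.0], [384.0, 96.0], [384.0, 101.0], [361.0, 105.0]] 
  ctr [ 0.887 -0.303  0.03 ] corners [[0.893, -0.259], [0.904, -0.345], [0.882, -0.346], [0.871, -0.261]]
6 334 [316. 128.] rect [[289.0, 126.0], [291.0, 116.0], [343.0, 127.0], [341.0, 137.0]] 
  ctr [ 0.793 -0.099  0.03 ] corners [[0.798, -0.003], [0.835, -0.011], [0.788, -0.195], [0.752, -0.186]]
8 598 [380. 144.] rect [[358.0, 144.0], [362.0, 129.0], [403.0, 142.0], [399.0, 157.0]] 
  ctr [ 0.726 -0.324  0.03 ] corners [[0.723, -0.244], [0.778, -0.263], [0.729, -0.404], [0.675, -0.384]]
9 1088 [231. 156.] rect [[188.0, 140.0], [272.0, 131.0], [275.0, 159.0], [191.0, 167.0]] 
  ctr [0.716 0.195 0.03 ] corners [[0.753, 0.346
[... 495 characters left out ...]
292.0, 202.0], [285.0, 250.0]] 
  ctr [0.461 0.1   0.04 ] corners [[0.399, 0.211], [0.56, 0.19], [0.523, -0.014], [0.363, 0.012]]
15 223 [456. 212.] rect [[452.0, 195.0], [462.0, 195.0], [463.0, 232.0], [453.0, 232.0]] 
  ctr [ 0.471 -0.568  0.03 ] corners [[0.534, -0.555], [0.534, -0.589], [0.408, -0.58], [0.408, -0.547]]
21 209 [173. 249.] rect [[162.0, 234.0], [169.0, 231.0], [184.0, 265.0], [177.0, 268.0]] 
  ctr [0.378 0.381 0.03 ] corners [[0.429, 0.421], [0.439, 0.397], [0.326, 0.342], [0.316, 0.366]]
22 224 [208. 260.] rect [[195.0, 277.0], [210.0, 240.0], [219.0, 244.0], [205.0, 281.0]] 
  ctr [0.338 0.267 0.03 ] corners [[0.286, 0.305], [0.403, 0.26], [0.39, 0.229], [0.273, 0.274]]
```

View pics/crop0.png

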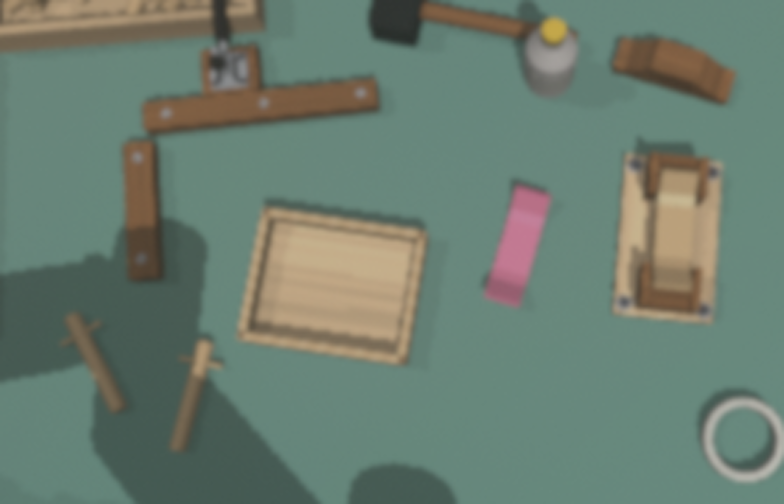

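The crop confirms the choice: plain loose tray at (333,283), bamboo handle in the bolted mould at (667,235), and the pink look-alike apart at (517,243). My plan is to pinch the tray's right short wall, slide and turn it home, and use the wrist camera on the way.

>>> carry_out(
  plan=[
    [[0.0244,0.0304,0],[0,0,0],0],
    [[0.0244,0.0304,0],[0,0,0],0],
    [[0.0244,0.0304,0],[0,0,0],0],
    [[0.0244,0.0304,0],[0,0,0],0],
    [[0.0244,0.0304,0],[0,0,0],0],
    [[0.0244,0.0304,0],[0,0,0],0],
    [[0.0244,0.0304,0],[0,0,0],0],
    [[0.0244,0.0304,0],[0,0,0],0],
    [[0.0244,0.0304,0],[0,0,0],0],
    [[0.0244,0.0304,0],[0,0,0],0],
    [[0.0244,0.0304,0],[0,0,0],0],
    [[0.0244,0.0304,0],[0,0,0],0],
  ],
)

```text
time_s: 1.1
tcp_pos: [0.3812, 0.1891, 0.4047]
eef_rot: [-180.0, 0.0, -20.0]
contact_force: [1.7, 0.5, 0.6]
gripper_width: 0.0874
```

```bash
python3 - <<'E'
from h import *
c=r.get_calibration('wrist');w=cap('wrist');np.save('w1.npy',w);np.save('c1.npy',c,allow_pickle=True)
save(w,'w1.png',1.25)
s=r.get_state();print(s['tcp_pos'],s['eef_rot'],s['time_s'])
R=cv2.Rodrigues(np.array(c['rvec'],float))[0];print(np.round(c['K'],1).tolist(),(-R.T@np.array(c['tvec']).ravel()).round(3),R.round(2).tolist())
E
```

```text
[0.38186841 0.18443096 0.40448831] [ 1.79902622e+02  1.74063419e-02 -2.01229388e+01] 1.15
[[349.0, 0.0, 320.5], [0.0, 349.0, 197.7], [0.0, 0.0, 1.0]] [0.448 0.165 0.385] [[-0.34, -0.94, 0.0], [-0.91, 0.33, 0.26], [-0.25, 0.09, -0.96]]
```

View pics/w1.png

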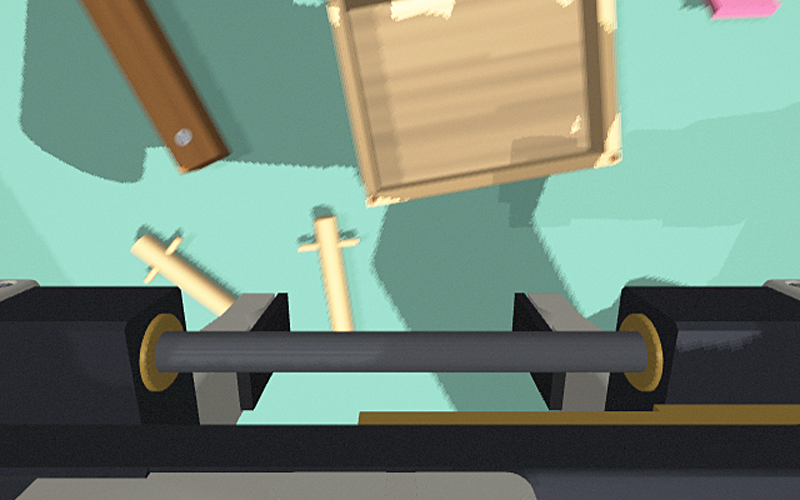

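The wrist view (1.25×) shows the tray's near top corners at (370,205) and (619,161), and the short batten's near end at (180,172)–(229,154).

```bash
python3 - <<'E'
from h import *
c=np.load('c1.npy',allow_pickle=True).item()
p=np.array([[370,205],[619,161],[330,8],[614,8]])/1.25
w=ray(c,p,.04)[:,:2];print('tray near corners',w.round(4).tolist())
d=w[1]-w[0];print(np.linalg.norm(d),np.degrees(np.arctan2(-d[1],-d[0])))
u=d/np.linalg.norm(d);n=np.array([-u[1],u[0]]);print('ctr',(w[0]+w[1])/2+.08*n,'right wall mid',w[1]-.005*u+.08*n)
b=ray(c,np.array([[229,154],[130,0],[180,172]])/1.25,.03)[:,:2];print('short batten inner end, mid, outer end',b.round(4).tolist())
d=b[1]-b[0];print(np.degrees(np.arctan2(d[1],d[0])))
E
```

```text
tray near corners [[0.4009, 0.2079], [0.3667, 0.0134], [0.543, 0.1836], [0.4736, -0.0067]]
0.1974320587109612 80.03594755980488
ctr [0.46256888 0.09683184] right wall mid [0.44635317 0.00452937]
short batten inner end, mid, outer end [[0.4763, 0.2999], [0.6007, 0.3193], [0.477, 0.3432]]
8.876529738814986
```

>>> carry_out(
  plan=[
    [[0.0244,0.0304,0],[0,0,0],0],
    [[0.0244,0.0304,0],[0,0,0],0],
    [[0.0244,0.0304,0],[0,0,-3],0],
    [[0.0244,0.0304,0],[0,0,-3.4],0],
    [[0.0244,0.0304,0],[0,0,-3.4],0],
    [[0,0,0],[0,0,0],0],
  ],
)

```text
time_s: 1.65
tcp_pos: [0.4511, 0.0039, 0.4044]
eef_rot: [179.9, 0.0, -10.2]
contact_force: [1.2, 0.8, 0.7]
gripper_width: 0.088
```

>>> carry_out(
  plan=[
    [[0,0,0.035],[0,0,0],0],
    [[0,0,0.035],[0,0,0],0],
    [[0,0,0.035],[0,0,0],0],
    [[0,0,0.035],[0,0,0],0],
    [[0,0,0.03],[0,0,0],0],
    [[0,0,0.02],[0,0,0],0],
    [[0,0,0.01],[0,0,0],0],
    [[0,0,0.01],[0,0,0],0],
    [[0,0,0.003],[0,0,0],0],
    [[0,0,0],[0,0,0],0],
  ],
)

```text
time_s: 2.48
tcp_pos: [0.4496, 0.0087, 0.1909]
eef_rot: [179.9, 0.1, -10.3]
contact_force: [-0.9, -0.7, -0.5]
gripper_width: 0.0876
```

>>> carry_out(
  plan=[
    [[0,0,0],[0,0,0],150],
    [[0,0,0],[0,0,0],180],
    [[0,0,0],[0,0,0],210],
    [[0,0,0],[0,0,0],230],
    [[0,0,0],[0,0,0],255],
    [[0,0,0],[0,0,0],255],
    [[0,0,0],[0,0,0],255],
    [[0,0,0],[0,0,0],255],
  ],
  grip_force=20,
)

```text
time_s: 3.15
tcp_pos: [0.4499, 0.0088, 0.1918]
eef_rot: [-180.0, -0.0, -10.2]
contact_force: [0.1, -0.2, 0.5]
gripper_width: 0.0398
```

```bash
python3 - <<'E'
from h import *
s=r.get_state();print({k:np.round(s[k],4).tolist() for k in('tcp_pos','eef_rot','contact_force','moment','gripper_width','time_s')})
a=cap('scene');save(a[130:240,270:430],'s1.png',4)
E
```

```text
{'tcp_pos': [0.4499, 0.0088, 0.1918], 'eef_rot': [-179.9928, -0.0106, -10.2432], 'contact_force': [0.1125, -0.1758, 0.4939], 'moment': [-0.0486, -0.009, 0.0181], 'gripper_width': 0.0398, 'time_s': 3.15}
```

View pics/s1.png

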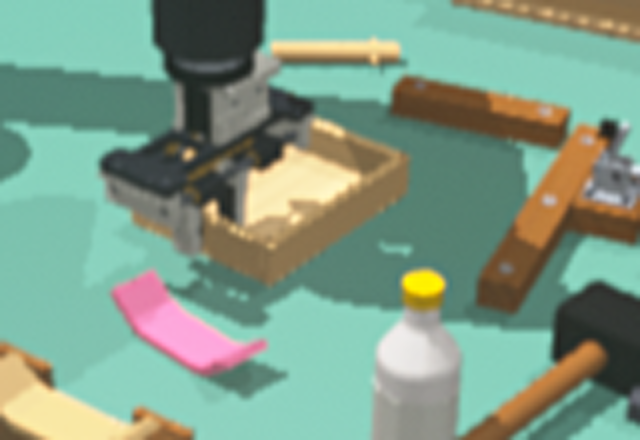

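The picture shows the fingers straddling the tray's right short wall at (215,200) and still closing. I'll let them finish.

>>> carry_out(
  plan=[
    [[0,0,0],[0,0,0],255],
    [[0,0,0],[0,0,0],255],
    [[0,0,0],[0,0,0],255],
    [[0,0,0],[0,0,0],255],
    [[0,0,0],[0,0,0],255],
    [[0,0,0],[0,0,0],255],
    [[0,0,0],[0,0,0],255],
    [[0,0,0],[0,0,0],255],
  ],
)

```text
time_s: 3.87
tcp_pos: [0.4496, 0.0086, 0.1916]
eef_rot: [180.0, 0.0, -10.2]
contact_force: [-0.4, -3.3, 2.9]
gripper_width: 0.0098
```

>>> carry_out(
  plan=[
    [[0.008,0,0],[0,0,0],255],
    [[0.016,0,0],[0,0,0],255],
    [[0.02,0,0],[0,0,0],255],
    [[0.02,0,0],[0,0,0],255],
    [[0.02,0,0],[0,0,0],255],
    [[0.016,0,0],[0,0,-1],255],
    [[0.009,0,0],[0,0,-3],255],
    [[0,0,0],[0,0,-4],255],
    [[0,0,0],[0,0,-4],255],
    [[0,0,0],[0,0,-3],255],
    [[0,0,0],[0,0,0],255],
    [[0,0,0],[0,0,0],255],
  ],
)

```text
time_s: 4.87
tcp_pos: [0.5574, -0.0102, 0.1916]
eef_rot: [-180.0, -0.0, 4.7]
contact_force: [0.5, -0.4, 0.9]
gripper_width: 0.0098
```

```bash
cat > seg.py <<'E'
from h import *
def comps(a,c,lo,hi,zs,roi):
    hsv=cv2.cvtColor(a,cv2.COLOR_RGB2HSV)
    m=((hsv[:,:,0]<32)&(hsv[:,:,1]>50)&(hsv[:,:,2]>50)).astype(np.uint8)
E
python3 - <<'E'
from h import *
s=r.get_state();print({k:np.round(s[k],4).tolist() for k in('tcp_pos','eef_rot','contact_force','moment','gripper_width','time_s')})
c=r.get_calibration('wrist');w=cap('wrist');np.save('w2.npy',w);np.save('c2.npy',c,allow_pickle=True)
a=cap('top');save(np.vstack([w,cv2.resize(a[100:275,140:420],(640,400))]),'w2.png',.75)
E
```

```text
{'tcp_pos': [0.5574, -0.0102, 0.1916], 'eef_rot': [-179.99, -0.0277, 4.6776], 'contact_force': [0.4927, -0.4202, 0.9112], 'moment': [-0.0443, -0.0576, 0.1436], 'gripper_width': 0.0098, 'time_s': 4.8667}
```

View pics/w2.png

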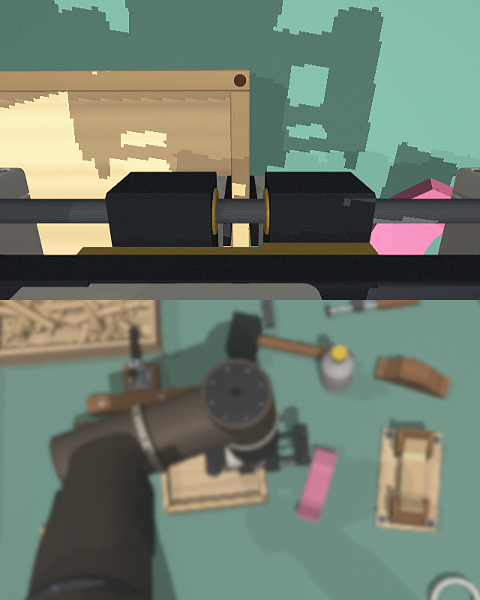

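The wrist view shows the tray's front-right top corner at (249,70) of 480, with its edge level, so the tray is square to the tool. Nothing is in the way. Moving on towards the corner.

>>> carry_out(
  plan=[
    [[0.003,-0.006,0],[0,0,0],255],
    [[0.004,-0.014,0],[0,0,0],255],
    [[0.004,-0.016,0],[0,0,0],255],
    [[0.004,-0.016,0],[0,0,0],255],
    [[0.004,-0.016,0],[0,0,0],255],
    [[0.004,-0.016,0],[0,0,0],255],
    [[0.003,-0.01,0],[0,0,0],255],
    [[0,-0.006,0],[0,0,0],255],
    [[0,0,0],[0,0,0],255],
    [[0,0,0],[0,0,0],255],
  ],
)

```text
time_s: 5.8
tcp_pos: [0.5749, 0.092, 0.1917]
eef_rot: [-180.0, -0.0, 4.8]
contact_force: [-0.4, 3.1, 1.1]
gripper_width: 0.0097
```

```bash
python3 - <<'E'
from h import *
c=r.get_calibration('wrist');w=cap('wrist');np.save('w3.npy',w);np.save('c3.npy',c,allow_pickle=True)
save(w,'w3.png',1.25)
E
```

```text
(no output)
```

View pics/w3.png

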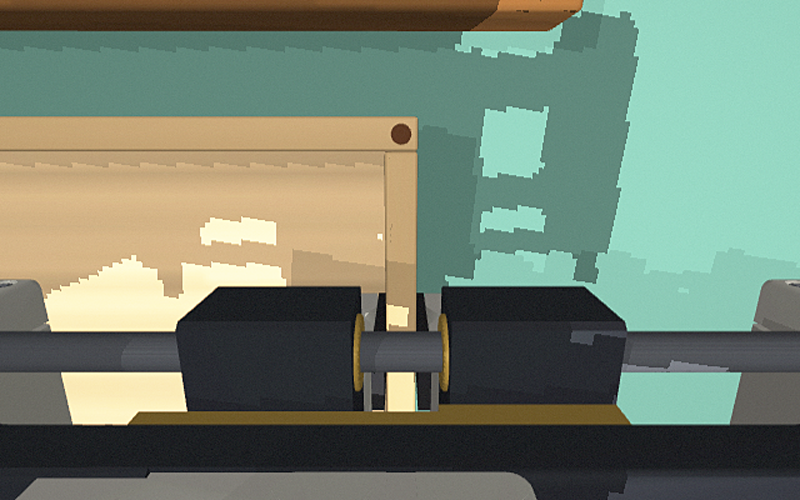

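The batten's foot edge (row 30, ending at column 547) runs level with the tray's far edge (row 117). I'll measure the gap.

```bash
python3 - <<'E'
from h import *
c=np.load('c3.npy',allow_pickle=True).item();s=r.get_state()
b=ray(c,np.array([[10,30],[547,30]])/1.25,0)[:,:2]
t=ray(c,np.array([[5,117],[416,117]])/1.25,.04)[:,:2]
for q in(b,t): d=q[0]-q[1];print(q.round(4).tolist(),np.degrees(np.arctan2(d[1],d[0]))-90)
th=np.radians(np.degrees(np.arctan2(*(b[0]-b[1])[::-1]))-90);n=np.array([np.cos(th),np.sin(th)]);u=np.array([-n[1],n[0]])
print('gap x',(b[1]-t[1])@n,'origin by end',b[1]+.28*u,'tray top right corner',t[1],'gap y',(b[1]+.28*u-t[1])@u-.2,s['tcp_pos'])
E
```

```text
[[0.6683, 0.2407], [0.6843, 0.0481]] 4.745293458930007
[[0.6396, 0.2125], [0.6494, 0.0937]] 4.741169278119003
gap x 0.03095706614023953 origin by end [0.66109522 0.32717994] tray top right corner [0.64941642 0.09365939] gap y 0.031753971220750965 [0.57478817 0.09153944 0.19164516]
```

>>> carry_out(
  plan=[
    [[0.006,-0.005,0],[0,0,0],255],
    [[0.007,-0.005,0],[0,0,0],255],
    [[0.007,-0.005,0],[0,0,0],255],
    [[0.005,-0.005,0],[0,0,0],255],
    [[0.002,-0.002,0],[0,0,0],255],
    [[0,0,0],[0,0,0],255],
    [[0,0,0],[0,0,0],255],
  ],
)

```text
time_s: 6.43
tcp_pos: [0.6002, 0.1158, 0.1917]
eef_rot: [-180.0, -0.1, 4.8]
contact_force: [0.5, -0.4, 1.2]
gripper_width: 0.0103
```

>>> carry_out(
  plan=[
    [[0.001,-0.0015,0],[0,0,0],255],
    [[0.001,-0.0015,0],[0,0,0],255],
    [[0.001,0,0],[0,0,0],255],
    [[0,0,0],[0,0,0],255],
  ],
)

```text
time_s: 6.77
tcp_pos: [0.6018, 0.1186, 0.1917]
eef_rot: [180.0, 0.1, 4.7]
contact_force: [-4.7, -1.7, 5.8]
gripper_width: 0.01
```

>>> carry_out(
  plan=[
    [[0,-0.001,0],[0,0,0],255],
    [[0,-0.001,0],[0,0,0],255],
    [[0,0,0],[0,0,0],255],
    [[0,0,0],[0,0,0],255],
  ],
)

```text
time_s: 7.1
tcp_pos: [0.6023, 0.1209, 0.1917]
eef_rot: [-180.0, 0.0, 4.8]
contact_force: [-1.7, -1.0, 2.5]
gripper_width: 0.0097
```

>>> carry_out(
  plan=[
    [[0,-0.001,0],[0,0,0],255],
    [[0,-0.001,0],[0,0,0],255],
    [[0,0,0],[0,0,0],255],
    [[0,0,0],[0,0,0],255],
  ],
)

```text
time_s: 7.43
tcp_pos: [0.6024, 0.1229, 0.1916]
eef_rot: [-180.0, -0.0, 4.8]
contact_force: [-0.0, -2.4, 2.5]
gripper_width: 0.0095
```

>>> carry_out(
  plan=[
    [[0.001,0,0],[0,0,0],255],
    [[0,0,0],[0,0,0],255],
    [[0,0,0],[0,0,0],255],
  ],
)

```text
time_s: 7.68
tcp_pos: [0.6027, 0.1229, 0.1917]
eef_rot: [-180.0, 0.1, 4.7]
contact_force: [-4.1, -2.0, 3.9]
gripper_width: 0.0099
```

>>> carry_out(
  plan=[
    [[0,-0.001,0],[0,0,0],255],
    [[0,-0.001,0],[0,0,0],255],
    [[0,0,0],[0,0,0],255],
    [[0,0,0],[0,0,0],255],
  ],
)

```text
time_s: 8.02
tcp_pos: [0.6026, 0.1243, 0.1917]
eef_rot: [180.0, 0.1, 4.7]
contact_force: [-3.0, -4.3, 5.3]
gripper_width: 0.0102
```

>>> carry_out(
  plan=[
    [[0.001,0,0],[0,0,0],255],
    [[0.001,0,0],[0,0,0],255],
    [[0,0,0],[0,0,0],255],
    [[0,0,0],[0,0,0],255],
  ],
)

```text
time_s: 8.35
tcp_pos: [0.6032, 0.1244, 0.1916]
eef_rot: [179.9, 0.3, 4.7]
contact_force: [-10.7, -1.8, 11.4]
gripper_width: 0.0095
```

>>> carry_out(
  plan=[
    [[-0.002,0,0],[0,0,0],255],
    [[0,-0.001,0],[0,0,0],255],
    [[0,-0.001,0],[0,0,0],255],
    [[0,0,0],[0,0,0],255],
    [[0,0,0],[0,0,0],255],
  ],
)

```text
time_s: 8.77
tcp_pos: [0.6025, 0.1259, 0.1916]
eef_rot: [179.9, 0.1, 4.7]
contact_force: [-3.0, -6.5, 4.8]
gripper_width: 0.01
```

```bash
python3 - <<'E'
from h import *
c=r.get_calibration('wrist');w=cap('wrist');np.save('w4.npy',w);np.save('c4.npy',c,allow_pickle=True)
a=cap('scene');save(np.vstack([w[:240],cv2.resize(a[120:225,290:430],(640,480))]),'w4.png',.8)
E
```

```text
(no output)
```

View pics/w4.png

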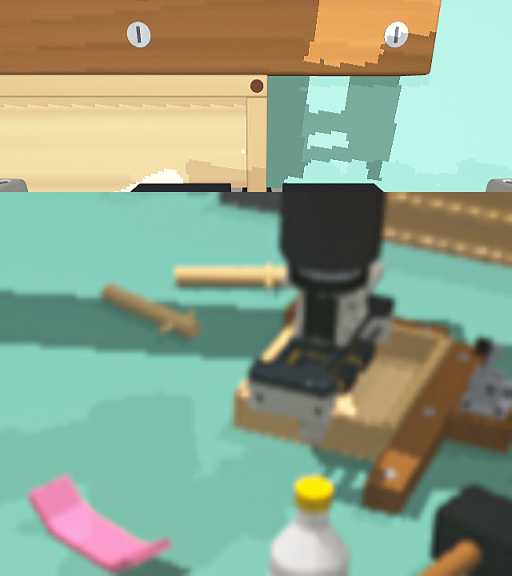

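The tray lies against the long batten. Its right end is at column 267 and the batten's end at about 430. The distance between them should be 80 mm when the tray is home.

```bash
python3 - <<'E'
from h import *
c=np.load('c4.npy',allow_pickle=True).item()
b0=ray(c,np.array([[430,73]])/.8,0)[0];b3=ray(c,np.array([[430,73]])/.8,.03)[0]
t=ray(c,np.array([[267,75]])/.8,.04)[0]
th=np.radians(4.75);n=np.array([np.cos(th),np.sin(th)]);u=np.array([-n[1],n[0]])
for b in(b0,b3):print('end-to-end y',(t-b)[:2]@u,'x',(b-t)[:2]@n)
E
python3 - <<'E'
import cv2
a=cv2.imread('pics/w4.png')[40:110,220:450]
cv2.imwrite('pics/w4c.png',cv2.resize(a,None,fx=3.4,fy=3.4,interpolation=cv2.INTER_CUBIC))
E
```

```text
end-to-end y 0.0976825526565678 x 0.0018767116512422295
end-to-end y 0.07973656830398908 x 0.0010730566601263463
```

>>> carry_out(
  plan=[
    [[0,-0.001,0],[0,0,0],255],
    [[0,-0.001,0],[0,0,0],255],
    [[0,-0.001,0],[0,0,0],255],
    [[0,0,0],[0,0,0],255],
    [[0,0,0],[0,0,0],255],
  ],
)

```text
time_s: 9.28
tcp_pos: [0.6026, 0.1266, 0.1916]
eef_rot: [179.8, 0.2, 4.7]
contact_force: [2.5, -20.2, 5.1]
gripper_width: 0.0098
```

Firm stop against the short batten at 20 N. I'll relax y, press x briefly, relax x and open.

>>> carry_out(
  plan=[
    [[0,0.002,0],[0,0,0],255],
    [[0.0015,0,0],[0,0,0],255],
    [[0,0,0],[0,0,0],255],
    [[-0.0005,0,0],[0,0,0],255],
    [[0,0,0],[0,0,0],255],
    [[0,0,0],[0,0,0],255],
  ],
)

```text
time_s: 9.78
tcp_pos: [0.6028, 0.1262, 0.1916]
eef_rot: [179.9, 0.2, 4.7]
contact_force: [-5.5, -11.0, 8.8]
gripper_width: 0.0099
```

>>> carry_out(
  plan=[
    [[0,0,0],[0,0,0],180],
    [[0,0,0],[0,0,0],180],
    [[0,0,0],[0,0,0],180],
    [[0,0,0],[0,0,0],180],
    [[0,0,0],[0,0,0],180],
    [[0,0,-0.01],[0,0,0],180],
    [[0,0,-0.03],[0,0,0],150],
    [[0,0,-0.04],[0,0,0],100],
    [[0,0,-0.04],[0,0,0],50],
    [[0,0,-0.03],[0,0,0],0],
  ],
)

```text
time_s: 10.62
tcp_pos: [0.6041, 0.128, 0.346]
eef_rot: [-180.0, -0.2, 4.8]
contact_force: [1.8, 0.6, -0.4]
gripper_width: 0.0467
```

```bash
python3 - <<'E'
from h import *
c=r.get_calibration('wrist');w=cap('wrist');np.save('w5.npy',w);np.save('c5.npy',c,allow_pickle=True)
print(r.get_state()['tcp_pos'],r.get_state()['gripper_width'])
save(w,'w5.png',1.25)
E
```

```text
[0.605562   0.12842571 0.35226142] 0.050848019916028414
```

View pics/w5.png

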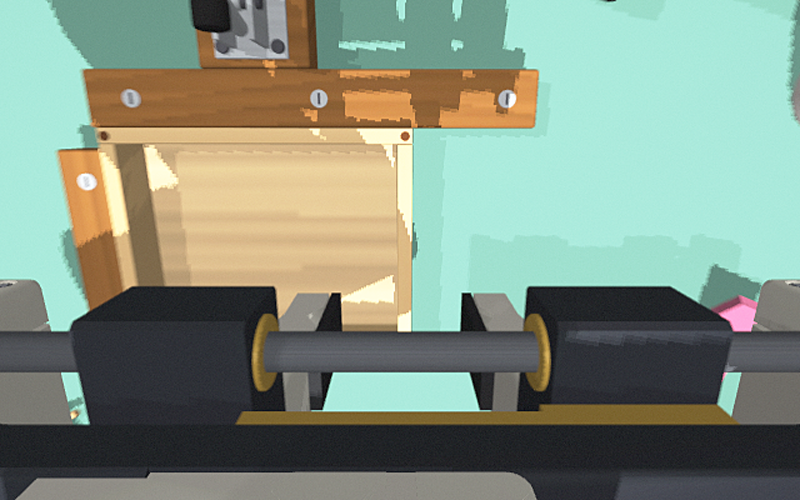

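The tray is snug in both battens: top-left corner about (97,127), right corner about (413,127), all edges parallel. I'll compute home and the handle pose, and move over the mould.

```bash
python3 - <<'E'
from h import *
c=np.load('c5.npy',allow_pickle=True).item()
t=ray(c,np.array([[97,127],[413,127]])/1.25,.04)[:,:2]
b=ray(c,np.array([[85,127.5],[538,127.5]])/1.25,.03)[:,:2]
d=t[0]-t[1];th=np.arctan2(d[1],d[0])-np.pi/2;n=np.array([np.cos(th),np.sin(th)]);u=np.array([-n[1],n[0]])
print(np.degrees(th),np.linalg.norm(d),'tray ctr',t.mean(0)-.08*n,'end gap',(t[1]-b[1])@u,'left',(b[0]-t[0])@u,(b-t)@n)
# mould from top, base plate corners at z .012
a=np.load('top0.npy');c=r.get_calibration('top')
hsv=cv2.cvtColor(a,cv2.COLOR_RGB2HSV)
m=((hsv[:,:,0]<32)&(hsv[:,:,1]>50)&(hsv[:,:,2]>50)).astype(np.uint8)
n_,l,s,ce=cv2.connectedComponentsWithStats(m)
i=l[204,378];rc=cv2.minAreaRect(np.argwhere(l==i)[:,::-1].astype(np.float32));w=ray(c,cv2.boxPoints(rc),.012)[:,:2]
print(w.round(3).tolist(),w.mean(0));d=w[1]-w[0];print(np.degrees(np.arctan2(d[1],d[0])))
E
```

```text
4.761001606774134 0.20008701689574776 tray ctr [0.58932535 0.21925721] end gap 0.0822487531546146 left 0.014623939083094896 [-0.00026614 -0.00026628]
[[0.419, -0.234], [0.623, -0.259], [0.611, -0.38], [0.406, -0.351]] [ 0.51479059 -0.30601622]
-7.0901653930752095
```

>>> carry_out(
  plan=[
    [[-0.02,0.0333,0],[0,0,0],0],
    [[-0.02,0.0333,0],[0,0,0],0],
    [[-0.02,0.0333,0],[0,0,0],0],
    [[-0.02,0.0333,0],[0,0,0],0],
    [[-0.02,0.0333,0],[0,0,0],0],
    [[-0.02,0.0333,0],[0,0,0],0],
    [[-0.02,0.0333,0],[0,0,0],0],
    [[-0.02,0.0333,0],[0,0,0],0],
    [[-0.02,0.0333,0],[0,0,0],0],
    [[-0.02,0.0333,0],[0,0,0],0],
    [[-0.02,0.0333,0],[0,0,0],0],
    [[-0.02,0.0333,0],[0,0,0],0],
  ],
)

```text
time_s: 11.67
tcp_pos: [0.3966, -0.2916, 0.3427]
eef_rot: [180.0, -0.1, 4.8]
contact_force: [2.2, -0.4, -0.2]
gripper_width: 0.0876
```

>>> carry_out(
  plan=[
    [[0,0,0],[0,0,6],0],
    [[0,0,0],[0,0,5.9],0],
    [[0,0,0],[0,0,0],0],
    [[0,0,0],[0,0,0],0],
  ],
)

```text
time_s: 12.0
tcp_pos: [0.3977, -0.2903, 0.3422]
eef_rot: [180.0, -0.0, -7.0]
contact_force: [-0.5, 0.2, 0.3]
gripper_width: 0.0877
```

```bash
python3 - <<'E'
from h import *
c=r.get_calibration('wrist');w=cap('wrist');np.save('w6.npy',w);np.save('c6.npy',c,allow_pickle=True)
print(r.get_state()['tcp_pos'],r.get_state()['gripper_width'])
save(w,'w6.png',1.25)
E
```

```text
[ 0.39789388 -0.29006549  0.34208618] 0.0875805990333952
```

View pics/w6.png

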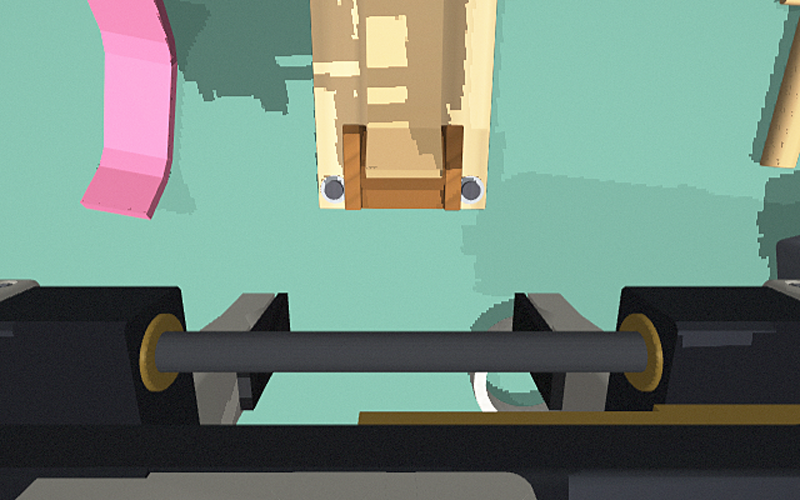

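The bamboo handle lies in the mould. The base's near edge runs from (319,208) to (486,208), its side edges reach row 0 at columns 312 and 497, and the cheeks are at (352,150) and (453,150).

```bash
python3 - <<'E'
from h import *
c=np.load('c6.npy',allow_pickle=True).item();s=r.get_state();p=s['tcp_pos']
q=ray(c,np.array([[319,208],[486,208],[312,0],[497,0]])/1.25,.012)[:,:2];print(q.round(4).tolist())
a=q[:2].mean(0);d=q[2:].mean(0)-a;print('yaw',np.degrees(np.arctan2(d[1],d[0])),'width',np.linalg.norm(q[0]-q[1]))
e=q[0]-q[1];th=np.arctan2(e[1],e[0])-np.pi/2;print('yaw by edge',np.degrees(th))
n=d/np.linalg.norm(d);m=a+.1*n;print('mould ctr',m)
k=ray(c,np.array([[345,126],[461,126]])/1.25,.062)[:,:2];print('cheek outer inner-ends',k.round(4).tolist(),'width(60)',np.linalg.norm(k[0]-k[1]),'ctr',k.mean(0)+.042*n)
y=np.radians(s['eef_rot'][2]);print(s['eef_rot']);D=m-p[:2];print('tool shift',D@[np.cos(y),np.sin(y)],D@[np.sin(y),-np.cos(y)])
E
```

```text
[[0.4207, -0.2342], [0.406, -0.3536], [0.5539, -0.2527], [0.5395, -0.3701]]
yaw -7.496549014221068 width 0.12028004050423405
yaw by edge -7.02873626038645
mould ctr [ 0.51246512 -0.30690947]
cheek outer inner-ends [[0.4736, -0.2676], [0.4655, -0.3339]] width(60) 0.06676078069793467 ctr [ 0.51121216 -0.30621487]
[ 1.79997070e+02 -3.63258940e-02 -6.92128389e+00]
tool shift 0.11576611351784398 0.0029147532487017115
```

>>> carry_out(
  plan=[
    [[0.035,0.001,0],[0,0,0],0],
    [[0.04,0.001,0],[0,0,0],0],
    [[0.035,0.001,0],[0,0,0],0],
    [[0.006,0,0.02],[0,0,0.2],0],
    [[0,0,0.03],[0,0,0],0],
    [[0,0,0.03],[0,0,0],0],
    [[0,0,0.02],[0,0,0],0],
    [[0,0,0.015],[0,0,0],0],
    [[0,0,0.008],[0,0,0],0],
    [[0,0,0],[0,0,0],60],
    [[0,0,0],[0,0,0],80],
    [[0,0,0],[0,0,0],80],
  ],
)

```text
time_s: 13.05
tcp_pos: [0.5132, -0.3075, 0.2199]
eef_rot: [180.0, -0.1, -7.3]
contact_force: [0.6, -0.6, -0.1]
gripper_width: 0.0733
```

>>> carry_out(
  plan=[
    [[0,0,0],[0,0,0],255],
    [[0,0,0],[0,0,0],255],
    [[0,0,0],[0,0,0],255],
    [[0,0,0],[0,0,0],255],
    [[0,0,0],[0,0,0],255],
    [[0,0,0],[0,0,0],255],
    [[0,0,0],[0,0,0],255],
    [[0,0,0],[0,0,0],255],
  ],
  grip_force=10,
)

```text
time_s: 13.72
tcp_pos: [0.5126, -0.3077, 0.2191]
eef_rot: [180.0, -0.0, -7.3]
contact_force: [-1.5, 1.0, 5.7]
gripper_width: 0.0436
```

>>> carry_out(
  plan=[
    [[0,0,0],[0,0,0],255],
    [[0,0,0],[0,0,0],255],
    [[0,0,-0.003],[0,0,0],255],
    [[0,0,-0.008],[0,0,0],255],
    [[0,0,-0.015],[0,0,0],255],
    [[0,0,-0.02],[0,0,0],255],
    [[0,0,-0.02],[0,0,0],255],
    [[0,0,-0.02],[0,0,0],255],
    [[0,0,-0.02],[0,0,0],255],
    [[0,0,-0.014],[0,0,0],255],
    [[0,0,0],[0,0,0],255],
    [[0,0,0],[0,0,0],255],
  ],
  grip_force=15,
)

```text
time_s: 14.72
tcp_pos: [0.5125, -0.3076, 0.3398]
eef_rot: [180.0, -0.1, -7.3]
contact_force: [-0.4, 0.9, -1.0]
gripper_width: 0.0436
```

```bash
python3 - <<'E'
from h import *
a=cap('scene');w=cap('wrist');print(r.get_state()['tcp_pos'])
save(np.vstack([w[200:],cv2.resize(a[150:290,220:440],(640,407))]),'w7.png',.9)
E
```

```text
[ 0.51212471 -0.30749595  0.33804165]
```

View pics/w7.png

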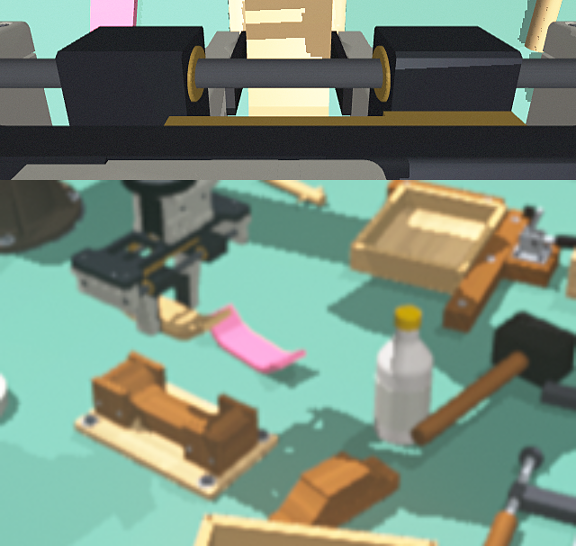

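The handle is held level above an empty mould at scene part (190,320), with the pink look-alike untouched. Carrying it to the tray.

>>> carry_out(
  plan=[
    [[0,-0.01,0],[0,0,0],255],
    [[0,-0.02,0],[0,0,0],255],
    [[0,-0.03,0],[0,0,0],255],
    [[0,-0.035,0],[0,0,0],255],
    [[0,-0.035,0],[0,0,0],255],
    [[0,-0.035,0],[0,0,0],255],
    [[0,-0.035,0],[0,0,0],255],
    [[0,-0.035,0],[0,0,0],255],
    [[0,-0.035,0],[0,0,0],255],
    [[0,-0.035,0],[0,0,0],255],
    [[0,-0.035,0],[0,0,0],255],
    [[0,-0.035,0],[0,0,0],255],
  ],
)

```text
time_s: 15.82
tcp_pos: [0.5599, 0.0664, 0.3378]
eef_rot: [180.0, 0.1, -7.3]
contact_force: [0.3, -0.7, 0.1]
gripper_width: 0.0441
```

>>> carry_out(
  plan=[
    [[0.004,-0.035,0],[0,0,0],255],
    [[0,-0.035,0],[0,0,0],255],
    [[0,-0.035,0],[0,0,0],255],
    [[0,-0.03,0],[0,0,0],255],
    [[0,-0.015,0],[0,0,0],255],
    [[0,-0.005,0],[0,0,0],255],
  ],
)

```text
time_s: 16.32
tcp_pos: [0.584, 0.2203, 0.3373]
eef_rot: [179.9, 0.1, -7.2]
contact_force: [1.1, -0.5, -0.8]
gripper_width: 0.044
```

>>> carry_out(
  plan=[
    [[0,0,0],[0,0,4],255],
    [[0,0,0],[0,0,7],255],
    [[0,0,0],[0,0,7],255],
    [[0,0,0],[0,0,7],255],
    [[0,0,0],[0,0,7],255],
    [[0,0,0],[0,0,7],255],
    [[0,0,0],[0,0,7],255],
    [[0,0,0],[0,0,7],255],
    [[0,0,0],[0,0,7],255],
    [[0,0,0],[0,0,7],255],
    [[0,0,0],[0,0,7],255],
    [[0,0,0],[0,0,4],255],
  ],
)

```text
time_s: 17.32
tcp_pos: [0.5838, 0.2166, 0.338]
eef_rot: [179.9, -0.0, -85.8]
contact_force: [0.8, -0.7, -0.8]
gripper_width: 0.044
```

>>> carry_out(
  plan=[
    [[0,0,0],[0,0,0],255],
    [[0,0,0],[0,0,0],255],
    [[0,0,0],[0,0,0],255],
  ],
)

```text
time_s: 17.57
tcp_pos: [0.5841, 0.2171, 0.3384]
eef_rot: [180.0, -0.0, -85.2]
contact_force: [0.8, -0.1, -0.2]
gripper_width: 0.0436
```

>>> carry_out(
  plan=[
    [[0,0,0.01],[0,0,0],255],
    [[0,0,0.02],[0,0,0],255],
    [[0,0,0.025],[0,0,0],255],
    [[0,0,0.025],[0,0,0],255],
    [[0,0,0.025],[0,0,0],255],
    [[0,0,0.02],[0,0,0],255],
    [[0,0,0.015],[0,0,0],255],
    [[0,0,0.008],[0,0,0],255],
    [[0,0,0.002],[0,0,0],255],
    [[0,0,0],[0,0,0],255],
    [[0,0,0],[0,0,0],255],
  ],
)

```text
time_s: 18.48
tcp_pos: [0.5846, 0.2177, 0.1894]
eef_rot: [-179.9, 0.0, -85.3]
contact_force: [0.7, -1.2, -0.8]
gripper_width: 0.0436
```

>>> carry_out(
  plan=[
    [[0,0,0.001],[0,0,0],255],
    [[0,0,0.001],[0,0,0],255],
    [[0,0,0],[0,0,0],255],
    [[0,0,0],[0,0,0],255],
  ],
)

```text
time_s: 18.82
tcp_pos: [0.5843, 0.2176, 0.1871]
eef_rot: [-180.0, 0.0, -85.3]
contact_force: [-0.3, -0.2, -0.8]
gripper_width: 0.0438
```

>>> carry_out(
  plan=[
    [[0,0,0.001],[0,0,0],255],
    [[0,0,0.0005],[0,0,0],255],
    [[0,0,0],[0,0,0],255],
    [[0,0,0],[0,0,0],255],
  ],
)

```text
time_s: 19.15
tcp_pos: [0.5842, 0.2175, 0.1852]
eef_rot: [-180.0, -0.0, -85.3]
contact_force: [-0.1, 0.7, -0.3]
gripper_width: 0.0438
```

>>> carry_out(
  plan=[
    [[0,0,0.0005],[0,0,0],255],
    [[0,0,0.0005],[0,0,0],255],
    [[0,0,0],[0,0,0],255],
    [[0,0,0],[0,0,0],255],
  ],
)

```text
time_s: 19.48
tcp_pos: [0.5842, 0.2175, 0.1851]
eef_rot: [-180.0, -0.0, -85.3]
contact_force: [-3.4, -0.3, 7.8]
gripper_width: 0.0442
```

Contact with the floor at 7.8 N. Releasing with a partial opening.

>>> carry_out(
  plan=[
    [[0,0,0],[0,0,0],90],
    [[0,0,0],[0,0,0],90],
    [[0,0,0],[0,0,0],90],
    [[0,0,0],[0,0,0],90],
    [[0,0,0],[0,0,0],90],
    [[0,0,0],[0,0,0],90],
  ],
)

```text
time_s: 19.98
tcp_pos: [0.5847, 0.2177, 0.1845]
eef_rot: [-179.9, 0.0, -85.3]
contact_force: [2.2, 0.9, 3.0]
gripper_width: 0.0566
```

>>> carry_out(
  plan=[
    [[0,0,-0.005],[0,0,0],90],
    [[0,0,-0.015],[0,0,0],90],
    [[0,0,-0.03],[0,0,0],90],
    [[0,0,-0.04],[0,0,0],90],
    [[0,0,-0.04],[0,0,0],90],
    [[0,0,-0.03],[0,0,0],90],
  ],
)

```text
time_s: 20.48
tcp_pos: [0.5839, 0.2173, 0.3473]
eef_rot: [-180.0, 0.0, -85.3]
contact_force: [1.0, 0.2, 0.4]
gripper_width: 0.0566
```

>>> carry_out(
  plan=[
    [[0,0.04,0],[0,0,0],90],
    [[0,0.04,0],[0,0,0],90],
    [[-0.02,0.02,0],[0,0,0],90],
    [[-0.04,0,0],[0,0,0],90],
    [[-0.04,0,0],[0,0,0],90],
    [[-0.03,0,0],[0,0,0],90],
    [[0,0,0],[0,0,0],90],
    [[0,0,0],[0,0,0],90],
  ],
)

```text
time_s: 21.15
tcp_pos: [0.4731, 0.3401, 0.3435]
eef_rot: [179.9, -0.1, -85.2]
contact_force: [0.1, -0.4, -0.6]
gripper_width: 0.0567
```

```bash
python3 - <<'E'
from h import *
c=r.get_calibration('wrist');w=cap('wrist');np.save('w8.npy',w);np.save('c8.npy',c,allow_pickle=True)
a=cap('scene');b=cap('top')
# bystander change check vs start (top)
a0=np.load('top0.npy');s=r.get_state();print(s['tcp_pos'],s['eef_rot'],s['gripper_width'])
save(np.vstack([np.hstack([w]),np.hstack([cv2.resize(a[110:290,220:440],(320,262)),cv2.resize(b[90:290,140:420],(320,262))])]),'w8.png',.9)
E
```

```text
[0.47373835 0.33810157 0.34384199] [ 1.79936171e+02 -4.95437375e-02 -8.53688556e+01] 0.05681719951008304
```

View pics/w8.png

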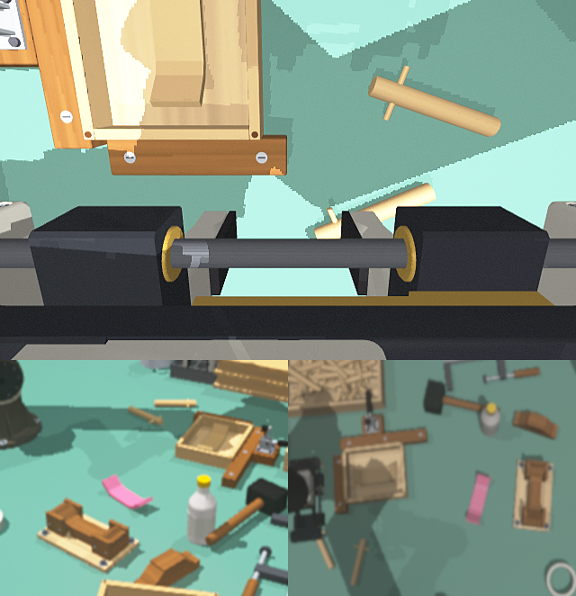

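The handle lies in the tray, ends up and lengthwise, at wrist (180,70). The tray touches both battens, and the bystanders look as they were. One numeric check remains before handing in.

```bash
python3 - <<'E'
from h import *
c=np.load('c8.npy',allow_pickle=True).item()
th=np.radians(4.76);n=np.array([np.cos(th),np.sin(th)]);u=np.array([-n[1],n[0]])
w=np.load('w8.npy')/1
t=ray(c,np.array([[83,139.5],[262,138.5]])/.9,.04)[:,:2];d=t[0]-t[1]
print('tray end edge',t.round(4).tolist(),'yaw',np.degrees(np.arctan2(d[1],d[0])))
ctr=t.mean(0)-.1*u;print('ctr',ctr)
# short batten ends (outer) -> x; outer edge y=36mm at z .03
b=ray(c,np.array([[111,174],[286,174]])/.9,.03)[:,:2];print('outer edge to tray end (36 if snug)',(b-t)@u)
h=ray(c,np.array([[151,103],[201,105]])/.9,.04)[:,:2];print('handle tip mid in tray (x,y)',(h.mean(0)-ctr)@u,(h.mean(0)-ctr)@n)
# bystander shift between first and last top views, away from robot
a0=cv2.cvtColor(np.load('top0.npy'),cv2.COLOR_RGB2GRAY);b=cv2.cvtColor(cap('top'),cv2.COLOR_RGB2GRAY)
for k,(x0,y0,x1,y1) in dict(plug=(352,125,408,162),glue=(322,120,352,157),mallet=(268,102,326,137),tape=(385,255,428,298),leg_r=(445,188,470,238),pink=(308,182,342,234),leg_l2=(192,236,224,286),leg_l1=(158,226,188,270)).items():
  m=cv2.matchTemplate(b[y0-12:y1+12,x0-12:x1+12],a0[y0:y1,x0:x1],cv2.TM_CCOEFF_NORMED);_,v,_,p=cv2.minMaxLoc(m);print(k,np.array(p)-12,round(v,2))
E
```

```text
tray end edge [[0.6609, 0.3255], [0.4995, 0.3112]] yaw 5.051199808758055
ctr [0.58849021 0.21869031]
outer edge to tray end (36 if snug) [0.03484129 0.03578308]
handle tip mid in tray (x,y) 0.06913984274484915 -0.0060838372440902245
plug [0 0] 1.0
glue [0 0] 1.0
mallet [0 0] 1.0
tape [0 0] 1.0
leg_r [0 0] 1.0
pink [0 0] 1.0
leg_l2 [ 12 -12] 0.66
leg_l1 [ 6 -7] 0.66
```

```bash
python3 - <<'E'
from h import *
c=np.load('c8.npy',allow_pickle=True).item();print(ray(c,np.array([[435,107],[378,211]])/.9,.015)[:,:2])
print(ray(r.get_calibration('top'),[[208,260],[173,249]],.015)[:,:2])
r.close_job()
E
```

```text
[[0.33747587 0.27091194]
 [0.3753403  0.38095581]]
[[0.33936199 0.2695552 ]
 [0.37874481 0.38708799]]
the job is handed in; nothing more can be done
```

The tray is home in the corner with the handle lying in it, and I handed the job in after about 21 s of robot time. The hand-in gives no verdict, so what follows is from my own last checks.

**What I did:** I pinched the tray's right short wall and slid and turned it flat into the corner until both battens stopped it. The push was about 11 N against the long batten and 20 N against the short one. Then I lifted the handle straight out of the mould and set it on the tray floor, with a light contact of about 8 N before releasing. The gripper is raised clear of everything.

**Last checks:**
- **Tray:** It is snug to both battens within about 1–2 mm and square within about 0.3°.
- **Handle:** It lies ends up and lengthwise, about 6 mm off the tray's centreline across its width and within a few millimetres of centre along it.
- **Bystanders on the right and at the back:** The plug, glue, mallet, tape, right-hand leg and pink look-alike showed no shift.

**Checks that disagreed:**
- **Two left legs:** The picture match failed for these (score 0.66), probably because the arm and its shadow had moved. Positions by ray from the wrist camera agreed with the start to 2–7 mm.
- **Tray end gap:** An earlier check put the gap between the batten end and the tray end at 82 mm, where 80 mm is nominal. That is within measuring error.

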